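Pop the touch-latch waste hatch beside the sink

TASK

A small ramekin is standing on the push-to-open waste hatch in the quartz ledge. Without picking it up, gently push it with the fingers along the ledge, to the left or right, until it stands completely off the lid and fully on the quartz; then press the round blue pad on the lid down to its stop and let go, so that the catch releases and the lid springs ajar. Leave the salt pot and the things on the acrylic organiser where they are.

Things in the scene. Friction and masses are not known exactly. Their poses are not given: they have to be found in the camera images.
- ledge: Fixed grey quartz ledge: a block with a flat deck 260 mm (its x, from -128 to +138) by 440 mm (its y, +-220) and 70 mm high. Origin: at its underside (worktop level), below the centre of the hatch; x points from the free edge of the hatch to the hinge, y along the ledge, z up. The white hatch lid lies flush in the deck, x -70..+70 and y -80..+80 mm, with 2 mm gaps; the quartz at either side of it (|y| from 82 to 220) is empty but for what the salt pot takes.
- ramekin: Loose terracotta-coloured ramekin, round, 70 mm across the rim, 64 mm across the foot, 45 mm high, about 0.2 kg, standing on the hatch lid. Origin: centre of its underside, z up.
- hatch (a joint): Angle of the hatch lid (rad): 0 shut and flush, negative pressed in (stop at about -0.03), positive open. It is a touch latch: pressed to the stop, about 4 mm down at the blue pad, then let go, a spring lifts it slowly to about 0.32 (free edge 45 mm up) and it stays there. A shallow press (under about 3 mm) springs back shut. Pressing takes about 4 to 6 N at the pad, then meets a hard stop; the ramekin's weight does not trip it.
- hatch_mark (a point): Centre of the top of the round blue press pad (the mark), 28 mm across and raised 2 mm above the white lid (140 x 160 mm, 8 mm thick); 15 mm from the middle of the lid's free edge and 125 mm from the hinge. It moves with the lid.
- hatch_hinge (a point): Middle of the hinge line (along the ledge's y), on the deck at the lid's +x edge.
- salt: Loose green glass salt pot, 40 mm across, 50 mm high, standing on the quartz strip behind the hinge. Origin: centre of its underside. To be left alone.
- organiser: Fixed two-tier clear acrylic organiser on the worktop, 248 x 188 mm, 130 mm high, standing to the left (+y) of the ledge. Origin: centre of its underside.
- filter_cup: Loose steel mesh filter cup, 68 mm across the rim, 60 mm high, on the upper tier (its floor 110 mm above the worktop). Origin: centre of its underside. To be left alone.
- scraper: Loose yellow plastic scraper, 150 mm long, on the lower tier. To be left alone.
- teaspoon: Loose steel teaspoon, 140 mm long, on the lower tier. To be left alone.
Things that resemble listed ones, but are neither listed nor needed, are in the scene too. There is more than one size of the ramekin; the one meant has the size given above.

How it is judged:
On the way, in this order (a step that is already met when the one before it is completed fails the run):
1. the ramekin stands clear of the lid on the quartz to the left or right, the lid still shut ((y of ramekin in the frame of ledge above 0.113 m or y of ramekin in the frame of ledge below -0.113 m) and value of joint hatch below 0.02 rad), for 0.1 s.
2. the fingers press the lid in by the blue pad (value of joint hatch below -0.018 rad and contact force between the fingers and press_pad above 0.5 N), for 0.02 s.
3. the lid springs ajar (value of joint hatch above 0.2 rad), for 0.2 s.
At the end, for the whole second after the job is handed in: The lid stands ajar by itself (over 0.2 rad); the ramekin stands upright and at rest on the quartz at the left or right of the lid, its foot clear of the lid (centre at least 113 mm from the hatch's centre line) and wholly on the deck (value of joint hatch above 0.2 rad and (y of ramekin in the frame of ledge between 0.113 and 0.19 m or y of ramekin in the frame of ledge between -0.19 and -0.113 m) and x of ramekin in the frame of ledge between -0.1 and 0.11 m and angle between ramekin's own z axis and vertical below 0.08 rad and height (world z) of ramekin between 0.066 and 0.075 m and linear speed of ramekin below 0.02 m/s); the robot touches nothing.
It fails at once if the ramekin was lifted off the ledge (height (world z) of ramekin above 0.08 m).
It fails at once if the ramekin was tipped (angle between ramekin's own z axis and vertical above 0.25 rad).
It fails at once if the ramekin was squeezed or struck (over 18 N) (contact force between the fingers and ramekin above 18 N).
It fails at once if the salt pot or a thing on the organiser was disturbed (moved over 20 mm) (distance of any of salt, filter_cup, scraper, teaspoon from where it was at the start of the episode above 0.02 m).
It also fails if it takes over 51 s, if anything falls off the work surface, if the arm or the gripper's body presses on something with over 40 N, if the wrist force passes 120 N, or if a joint passes its speed limit or range.

ROBOT

A 7-joint arm with a two-finger parallel gripper is mounted at the origin on the work surface. World frame = base frame: x ahead of the robot, y to its left, z up, the work surface at z = 0. Lengths are in m, angles in rad, forces in N, time in s.
With the tool pointing down it reaches from about 0.4 to 0.85 m from the base axis. Payload 10.4 kg.
Tool frame: the origin (TCP) lies at the very end of the fingers, on their centre line; the grasp point (between the pads) lies 19 mm behind it (grasp_offset is the distance from the TCP to the grasp point, in m); z points along the fingers, y is the line along which they close (so a half turn about z gives the same grasp; the last joint's range is limited). The gripper opens to 85 mm and grips with 20 to 120 N. Pads are 22 mm wide; open, the fingers measure 114 mm over their backs; the gripper's body (76 mm by 85 mm) begins 54 mm behind the grasp point. The pads swing forward as they close: fully open they stand 13 mm farther back than shut.
Start: joints at [1.252, 0.332, -0.065, 1.46, 0.022, 1.35, -0.088], TCP at [0.182, -0.598, 0.231] pointing down, gripper open.
Joint ranges: [-2.6, 2.6], [-0.5, 2.12], [-1.47, 1.34], [0.16, 2.42], [-1.27, 4.41], [0.06, 2.06], [-2.6, 2.6]. Speed limits (rad/s): [2.22, 2.22, 2.79, 2.79, 3.14, 3.14, 3.14].

INTERFACE

Orientations are given as a unit quaternion [x, y, z, w].
In Python, from workcell import * gives the robot as it stands.
- The arm moves only by the tool jog_arm, never from a script. Its argument "plan" is a list of rows, each a list of 3 entries, a list of its own where there are three numbers: the turn, a rotation vector about the tool's x, y, z in rad, then the shift along the tool's x, y, z in m, then the finger opening in m, from 0 to 0.0854. A call has 1 to 8 rows; each row is the pose to reach, as a shift and turn from the pose commanded when the call began, along the tool's axes at that moment; what a row does not reach only later rows make up. A row lasts 1/12 s, in which the tool goes at most 41.7 mm and 7.16 degrees, less where a joint would pass 70% of its speed; a pose out of reach is approached as far as the arm can. A call with a gripper value outside its range is refused whole. The fingers move at their own pace and stop on an object; "force" is the grip in N (left out, the last holds). Time passes only in rows, so rows that repeat a pose let the fingers close. It gives the time, the measured TCP pose, the force, the opening and the grip force at its end, in the units of the state.
- get_obs(): the state, without advancing time (a new reading comes with each control period).
- camera(name): name is "side" or "top"; returns a dict with "img" (420x560x3 uint8, red, green, blue), "mtx" (3x3 intrinsics, pixels), "extrinsics" (4x4, takes a point from camera to world coordinates). Camera axes: x right, y down, z forward; pixel columns grow to the right and rows downward; lengths in m; the calibration is good to about 2 mm. A picture is of the moment at which its call begins. There is no depth.
- hand_in(): hands the job in; it is judged then, once.
The state is a dict: "clock": time; "joint_pos": joint angles; "joint_velocities": joint speeds; "tau": joint torques, N m; "position": TCP position; "ee_rot": TCP orientation; "ft_force": force on the tool from outside, world axes, zero at the start; "torque": the same for the moment, N m; "grip_width": opening from 0.0 (shut) to 1.0 (fully open); "grasp_force": force on a finger pad.
Only numpy, scipy, OpenCV 4.12 (cv2) and the standard library are available. Lean on these libraries where they do the work, as an engineer would, in place of code of your own. Each camera call takes 0.05 s, during which the arm holds its last target. There are 200 camera calls.

## Working session

There is one attempt and no reset: what is moved stays moved. The work goes in short steps, Python scripts to look and compute and a tool call to move; the robot and the scene stay as the last step left them, time stands still between calls to the robot, and variables do not carry over. Pictures are saved under pics/ and viewed, at most 10 in all, crops included, and the job is handed in when it is done.

Besides the shell and the picture viewer there is one more tool, called after "Request:" as name(argument=value, ...), one argument or row to a line, values as JSON. jog_arm: Moves the arm, as the interface text tells. Its arguments: {"type":"object","properties":{"plan":{"type":"array"},"force":{"type":"number"}},"required":["plan"]}

```bash
mkdir -p pics
python3 - <<'E'
from workcell import *
import cv2,numpy as np
o=get_obs();print({k:np.round(o[k],3).tolist() for k in("clock","position","ee_rot","ft_force","grip_width")})
for n in("top","side"):
    c=camera(n);cv2.imwrite(f"pics/{n}0.png",c["img"][...,::-1]);np.savez(f"pics/{n}0.npz",**c)
    print(n,np.round(c["mtx"],1).tolist(),np.round(c["extrinsics"],3).tolist())
E
```

```text
{'clock': 0.0, 'position': [0.182, -0.597, 0.231], 'ee_rot': [0.989, 0.147, -0.0, -0.001], 'ft_force': [-0.847, -0.205, -0.596], 'grip_width': 0.998}
top [[455.9, 0.0, 277.4], [0.0, 455.9, 209.4], [0.0, 0.0, 1.0]] [[0.015, -0.985, 0.171, 0.399], [-1.0, -0.013, 0.011, 0.143], [-0.009, -0.171, -0.985, 1.312], [0.0, 0.0, 0.0, 1.0]]
side [[397.0, 0.0, 282.7], [0.0, 397.0, 211.4], [0.0, 0.0, 1.0]] [[0.999, 0.036, -0.01, 0.606], [0.03, -0.626, 0.779, -0.589], [0.022, -0.779, -0.627, 0.668], [0.0, 0.0, 0.0, 1.0]]
```

View pics/top0.png

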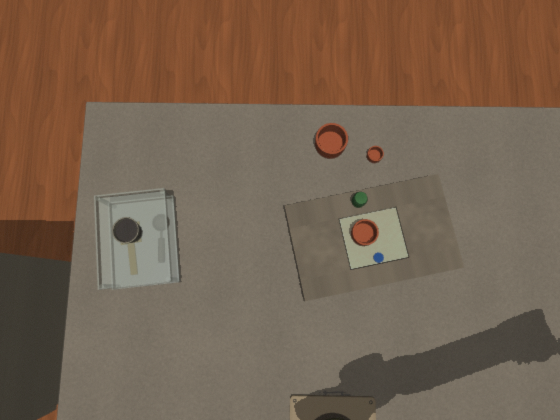

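View pics/side0.png

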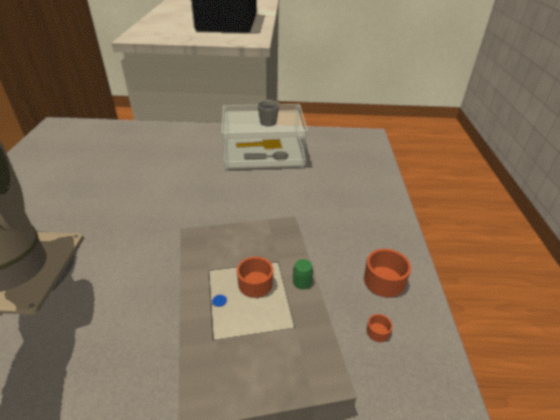

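The top view shows three terracotta dishes: (364,233) on the white lid, a larger one at (331,140), and a smaller one at (375,154). The two others stand on the worktop, so I choose (364,233). The blue pad is at (378,257) and the salt pot at (360,199). In the side view these are at (255,277), (219,300) and (303,274). Next I measure them and check the choice in a crop.

```bash
cat > h.py <<'E'
import cv2,numpy as np
def ray(c,px,z):
    K,E=c["mtx"],c["extrinsics"]
    d=E[:3,:3]@np.linalg.solve(K,np.array([px[0],px[1],1.0])); o=E[:3,3]
    return o+d*(z-o[2])/d[2]
def blobs(img,lo,hi,amin=20):
    m=cv2.inRange(cv2.cvtColor(img,cv2.COLOR_RGB2HSV),lo,hi)
    cs,_=cv2.findContours(m,cv2.RETR_EXTERNAL,cv2.CHAIN_APPROX_NONE)
    return sorted([c for c in cs if cv2.contourArea(c)>amin],key=cv2.contourArea,reverse=True)
BLUE=((105,120,60),(130,255,255)); RED=((0,150,80),(10,255,255)); GREEN=((50,100,20),(85,255,255)); WHITE=((15,20,165),(45,80,255))
E
python3 - <<'E'
from h import *
for n in("top","side"):
    c=np.load(f"pics/{n}0.npz");im=c["img"]
    print(n,"hsv lid",cv2.cvtColor(im,cv2.COLOR_RGB2HSV)[(250,395) if n=="top" else (315,255)])
    for nm,r,z in(("blue",BLUE,.072),("red",RED,.115),("green",GREEN,.12)):
        for b in blobs(im,*r,amin=25)[:6]:
            (x,y),(w,h),a=cv2.minAreaRect(b)
            if n=="top" and y<110 or n=="side" and (x>420 or x<150):continue
            p=ray(c,(x,y),z);(ex,ey),R=cv2.minEnclosingCircle(b);q=ray(c,(ex+R,ey),z)-ray(c,(ex-R,ey),z)
            print(nm,np.round((x,y,w,h)),p.round(4),"diam",np.linalg.norm(q).round(3))
    w=blobs(im,*WHITE,amin=500)
    for b in w[:3]:
        R=cv2.minAreaRect(b);print("white",np.round(R[0]),np.round(R[1]))
        if 1000<cv2.contourArea(b)<9000:
            q=cv2.approxPolyDP(cv2.convexHull(b),6,True)[:,0]
            P=np.array([ray(c,p,.07) for p in q.astype(float)]);print(q.tolist(),P.round(4)[:,:2].tolist(),np.linalg.norm(np.roll(P,-1,0)-P,axis=1).round(3))
c=np.load("pics/top0.npz")["img"];t=c[120:300,280:470];s=np.load("pics/side0.npz")["img"][210:390,170:420]
cv2.imwrite("pics/crop.png",np.hstack([cv2.resize(t,(400,379)),cv2.resize(s,(400,379))])[...,::-1])
E
```

```text
top hsv lid [ 32  41 160]
blue [378. 257.   8.   8.] [ 0.4877 -0.1168  0.072 ] diam 0.025
red [331. 138.  31.  30.] [0.8061 0.0132 0.115 ] diam 0.087
red [364. 232.  24.  25.] [ 0.5499 -0.0737  0.115 ] diam 0.067
red [375. 154.  14.  14.] [ 0.765  -0.1046  0.115 ] diam 0.041
green [359. 197.  12.   8.] [ 0.6435 -0.0604  0.12  ] diam 0.034
side hsv lid [ 21  60 192]
blue [219. 300.  10.  12.] [ 0.4863 -0.119   0.072 ] diam 0.024
red [386. 272.  44.  46.] [ 0.7972 -0.0736  0.115 ] diam 0.094
red [254. 276.  39.  35.] [ 0.5516 -0.0962  0.115 ] diam 0.074
red [380. 328.  25.  23.] [ 0.7653 -0.1963  0.115 ] diam 0.044
green [302. 274.  28.  17.] [ 0.6398 -0.0901  0.12  ] diam 0.053
white [184.  24.] [ 47. 187.]
[[277, 0], [268, 47], [112, 42], [90, 2]] [[0.4846, 2.5371], [0.4855, 1.4415], [-0.2873, 1.4414], [-0.7469, 2.2943]] [1.096 0.773 0.969 1.255]
white [249. 299.] [68. 79.]
[[276, 263], [292, 326], [215, 338], [210, 272]] [[0.5883, -0.017], [0.6232, -0.1683], [0.4916, -0.1985], [0.4571, -0.0486]] [0.155 0.135 0.154 0.135]
white [313.  21.] [42. 64.]
[[345, 19], [322, 39], [302, 40], [281, 24], [281, 0], [328, 0]] [[0.921, 2.0514], [0.7596, 1.6088], [0.6543, 1.5791], [0.5348, 1.8861], [0.5128, 2.5412], [0.8487, 2.5904]] [0.471 0.109 0.329 0.656 0.339 0.544]
```

View pics/crop.png

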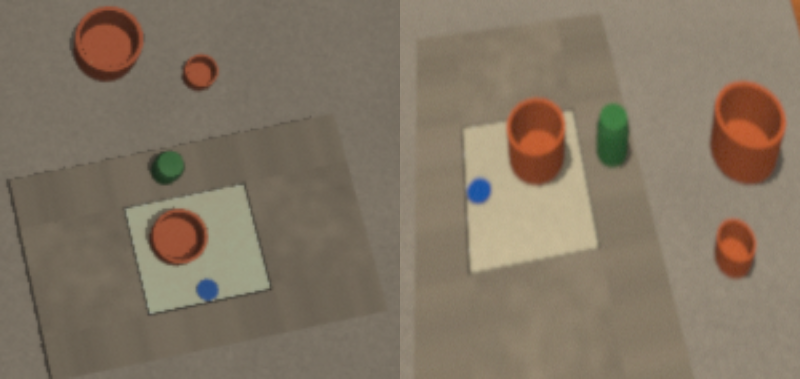

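The crop confirms the choice: a 70 mm ramekin on the lid, about (0.551, -0.075). The large dish measures about 90 mm and the small one about 43 mm.

The ledge yaw is about 13.5° and the lid centre about (0.5405, -0.105). The ramekin is at ledge (0.017, 0.027) and the salt at about (0.108, 0.015). I'll push toward +y, with the two fingers side by side along the ledge x as a cradle.

Request:
jog_arm(
  plan=[
    [[0,0,-0.12],[0.034,-0.022,0],0.04],
    [[0,0,-0.24],[0.068,-0.044,0],0.04],
    [[0,0,-0.36],[0.102,-0.066,0],0.04],
    [[0,0,-0.48],[0.136,-0.088,0],0.04],
    [[0,0,-0.6],[0.17,-0.11,0],0.04],
    [[0,0,-0.72],[0.204,-0.132,0],0.04],
    [[0,0,-0.84],[0.238,-0.154,0],0.04],
    [[0,0,-0.96],[0.272,-0.176,0],0.04],
  ],
)

```text
clock: 0.77
position: [0.3918, -0.3484, 0.2312]
ee_rot: [0.808, 0.59, -0.0, -0.0]
ft_force: [0.3, -0.7, -0.1]
grip_width: 0.469
grasp_force: 0.0
```

```bash
cat > go.py <<'E'
# goal in ledge frame (x,y,world z), tilt about tool y -> shift/turn in tool axes
import sys,numpy as np
from scipy.spatial.transform import Rotation as R
from workcell import *
C=np.array([.5405,-.105]);a=0.2356;u=np.array([np.cos(a),np.sin(a)]);v=np.array([-u[1],u[0]])
o=get_obs();T=R.from_quat(o["ee_rot"]);p=np.array(o["position"])
lx,ly,z,t=map(float,sys.argv[1:5])
G=np.r_[C+lx*u+ly*v,z];Rg=R.from_matrix(np.c_[np.r_[v,0],np.r_[u,0],[0,0,-1]])*R.from_euler("y",t)
d=p[:2]-C
print("clock",round(float(o["clock"]),2),"ledge now",(d@u).round(4),(d@v).round(4),p[2].round(4),"F",np.round(o["ft_force"],1),"w",np.round(o["grip_width"],2))
print("turn",(T.inv()*Rg).as_rotvec().round(3),"shift",T.inv().apply(G-p).round(4))
E
python3 go.py 0.017 -0.04 0.231 0.2
```

```text
clock 0.77 ledge now -0.2014 -0.202 0.2312 F [ 0.3 -0.7 -0.1] w 0.47
turn [ 0.054  0.195 -0.543] shift [2.517e-01 1.028e-01 1.000e-04]
```

Request:
jog_arm(
  plan=[
    [[0.01,0.025,-0.07],[0.034,0.014,0],0.04],
    [[0.015,0.05,-0.14],[0.068,0.028,0],0.04],
    [[0.02,0.075,-0.21],[0.102,0.042,0],0.04],
    [[0.03,0.1,-0.28],[0.136,0.056,0],0.04],
    [[0.035,0.125,-0.35],[0.17,0.07,0],0.04],
    [[0.04,0.15,-0.42],[0.204,0.083,0],0.04],
    [[0.05,0.175,-0.49],[0.235,0.096,0],0.04],
    [[0.054,0.195,-0.543],[0.252,0.103,0],0.04],
  ],
)

```text
clock: 1.43
position: [0.5687, -0.1384, 0.231]
ee_rot: [0.615, 0.782, 0.063, -0.079]
ft_force: [0.7, -0.5, -0.3]
grip_width: 0.471
grasp_force: 0.0
```

```bash
python3 go.py 0.017 -0.045 0.09 0.2
```

```text
clock 1.43 ledge now 0.0196 -0.0391 0.231 F [ 0.7 -0.5 -0.3] w 0.47
turn [ 0.001 -0.003  0.002] shift [-0.0342 -0.0028  0.1369]
```

Request:
jog_arm(
  plan=[
    [[0,0,0],[-0.012,-0.003,0.025],0.04],
    [[0,0,0],[-0.02,-0.003,0.05],0.04],
    [[0,0,0],[-0.026,-0.003,0.075],0.04],
    [[0,0,0],[-0.031,-0.003,0.1],0.04],
    [[0,0,0],[-0.033,-0.003,0.12],0.04],
    [[0,0,0],[-0.035,-0.003,0.135],0.04],
    [[0,0,0],[-0.035,-0.003,0.142],0.04],
    [[0,0,0],[-0.035,-0.003,0.142],0.04],
  ],
)

```text
clock: 2.1
position: [0.5645, -0.1486, 0.0835]
ee_rot: [0.618, 0.78, 0.062, -0.08]
ft_force: [0.1, 0.5, 0.4]
grip_width: 0.471
grasp_force: 0.0
```

```bash
python3 go.py 0.017 0.105 0.085 0.2;  python3 - <<'E'
from workcell import *
import cv2,numpy as np
t=camera("top")["img"][120:300,280:470];s=camera("side")["img"][210:390,170:420]
cv2.imwrite("pics/crop2.png",np.hstack([cv2.resize(t,(400,379)),cv2.resize(s,(400,379))])[...,::-1])
E
```

```text
clock 2.1 ledge now 0.0132 -0.048 0.0835 F [0.1 0.5 0.4] w 0.47
turn [-0.001 -0.002 -0.006] shift [0.1502 0.003  0.0292]
```

View pics/crop2.png

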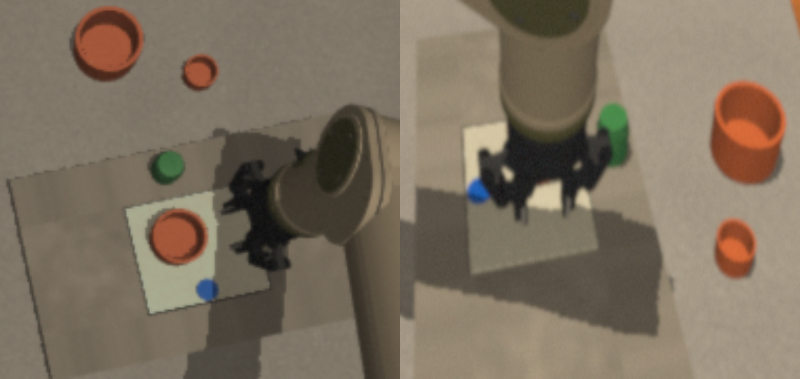

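The ramekin is untouched and the fingers stand behind it at the lid. The right knuckle clears the salt pot (170,165 in the left crop). I'll push gently now.

Request:
jog_arm(
  plan=[
    [[0,0,0],[0.004,0,0.0006],0.04],
    [[0,0,0],[0.008,0,0.0013],0.04],
    [[0,0,0],[0.012,0,0.002],0.04],
    [[0,0,0],[0.016,0,0.0028],0.04],
    [[0,0,0],[0.02,0,0.0036],0.04],
    [[0,0,0],[0.024,0,0.0044],0.04],
    [[0,0,0],[0.027,0,0.005],0.04],
    [[0,0,0],[0.03,0,0.0056],0.04],
  ],
)

```text
clock: 2.87
position: [0.5586, -0.119, 0.0857]
ee_rot: [0.618, 0.78, 0.062, -0.078]
ft_force: [0.3, -0.4, 0.2]
grip_width: 0.469
grasp_force: 0.0
```

Request:
jog_arm(
  plan=[
    [[0,0,0],[0.003,0,0.0006],0.04],
    [[0,0,0],[0.006,0,0.0012],0.04],
    [[0,0,0],[0.009,0,0.0018],0.04],
    [[0,0,0],[0.012,0,0.0024],0.04],
    [[0,0,0],[0.015,0,0.003],0.04],
    [[0,0,0],[0.018,0,0.0036],0.04],
    [[0,0,0],[0.021,0,0.0042],0.04],
    [[0,0,0],[0.024,0,0.0048],0.04],
  ],
)

```text
clock: 3.53
position: [0.553, -0.0953, 0.0857]
ee_rot: [0.618, 0.78, 0.062, -0.078]
ft_force: [0.0, -0.3, 1.2]
grip_width: 0.469
grasp_force: 0.3
```

```bash
python3 go.py 0.013 0.105 0.085 0.2;  python3 - <<'E'
from workcell import *
import cv2,numpy as np
t=camera("top")["img"][120:300,280:470];s=camera("side")["img"][210:390,170:420]
cv2.imwrite("pics/crop3.png",np.hstack([cv2.resize(t,(400,379)),cv2.resize(s,(400,379))])[...,::-1])
E
```

```text
clock 3.53 ledge now 0.0144 0.0065 0.0857 F [ 0.  -0.3  1.2] w 0.47
turn [ 0.002  0.    -0.006] shift [ 0.0964 -0.002   0.0202]
```

View pics/crop3.png

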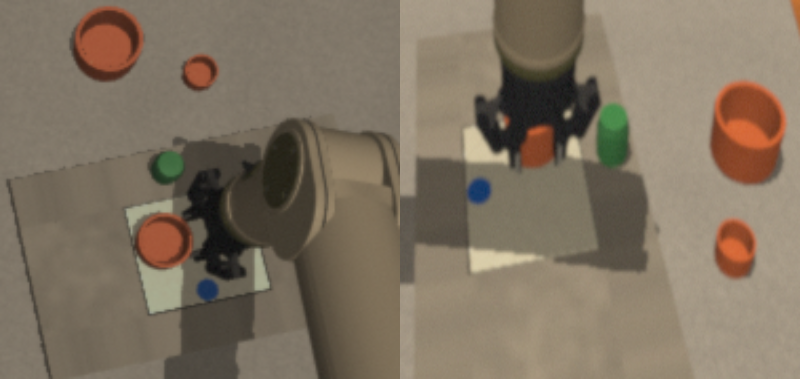

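The push works: the ramekin moved about 18 mm toward +y, stays upright and sits in the cradle. I'll continue, drifting slightly away from the salt pot.

Request:
jog_arm(
  plan=[
    [[0,0,0],[0.004,-0.001,0.0008],0.04],
    [[0,0,0],[0.008,-0.002,0.0016],0.04],
    [[0,0,0],[0.012,-0.003,0.0024],0.04],
    [[0,0,0],[0.016,-0.004,0.0032],0.04],
    [[0,0,0],[0.02,-0.005,0.004],0.04],
    [[0,0,0],[0.024,-0.006,0.0049],0.04],
    [[0,0,0],[0.028,-0.006,0.0057],0.04],
    [[0,0,0],[0.032,-0.006,0.0065],0.04],
  ],
)

```text
clock: 4.3
position: [0.5397, -0.0648, 0.0857]
ee_rot: [0.618, 0.78, 0.062, -0.078]
ft_force: [0.1, -1.7, 1.1]
grip_width: 0.47
grasp_force: 0.5
```

Request:
jog_arm(
  plan=[
    [[0,0,0],[0.004,0,0.0008],0.04],
    [[0,0,0],[0.008,0,0.0016],0.04],
    [[0,0,0],[0.012,0,0.0024],0.04],
    [[0,0,0],[0.016,0,0.0032],0.04],
    [[0,0,0],[0.02,0,0.004],0.04],
    [[0,0,0],[0.024,0,0.0049],0.04],
    [[0,0,0],[0.028,0,0.0057],0.04],
    [[0,0,0],[0.032,0,0.0065],0.04],
  ],
)

```text
clock: 4.97
position: [0.5323, -0.033, 0.0857]
ee_rot: [0.618, 0.78, 0.062, -0.078]
ft_force: [0.8, -1.7, -0.4]
grip_width: 0.468
grasp_force: 0.4
```

```bash
python3 go.py 0.007 0.105 0.085 0.2;  python3 - <<'E'
from workcell import *
from h import *
c=camera("top");t=c["img"][120:300,240:430];s=camera("side")["img"][180:360,170:420]
a=.2356
for b in blobs(c["img"],*RED,amin=100):
    (x,y),_,_=cv2.minAreaRect(b)
    p=ray(c,(x,y),.115)[:2]-[.5405,-.105]
    print(round(x),round(y),p@[np.cos(a),np.sin(a)],p@[-np.sin(a),np.cos(a)])
cv2.imwrite("pics/crop4.png",np.hstack([cv2.resize(t,(400,379)),cv2.resize(s,(400,379))])[...,::-1])
E
```

```text
clock 4.97 ledge now 0.0088 0.0719 0.0857 F [ 0.8 -1.7 -0.4] w 0.47
turn [ 0.002  0.    -0.006] shift [ 0.0323 -0.002   0.0072]
331 139 0.28589662859772047 0.05297475577744701
334 242 0.009353864918959447 0.1113603972673855
374 154 0.2184052184020359 -0.052061435819198004
```

View pics/crop4.png

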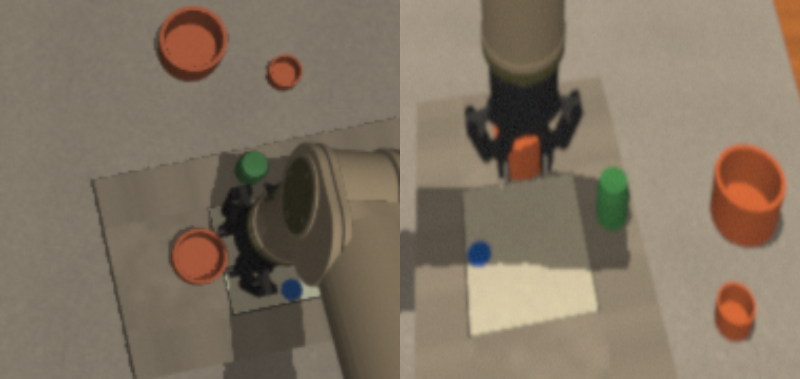

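The ramekin is at ledge (0.009, 0.111), upright, and the salt pot is untouched. I'll push about 33 mm more, then back off.

Request:
jog_arm(
  plan=[
    [[0,0,0],[0.005,0,0.001],0.04],
    [[0,0,0],[0.01,0,0.002],0.04],
    [[0,0,0],[0.015,0,0.003],0.04],
    [[0,0,0],[0.02,0,0.004],0.04],
    [[0,0,0],[0.025,0,0.005],0.04],
    [[0,0,0],[0.029,0,0.0058],0.04],
    [[0,0,0],[0.032,0,0.0064],0.04],
    [[0,0,0],[0.033,0,0.0066],0.04],
  ],
)

```text
clock: 5.73
position: [0.5246, 0.0001, 0.0858]
ee_rot: [0.618, 0.78, 0.062, -0.078]
ft_force: [0.5, -0.5, 0.3]
grip_width: 0.47
grasp_force: 0.3
```

Request:
jog_arm(
  plan=[
    [[0,0,0],[-0.004,0,-0.0008],0.04],
    [[0,0,0],[-0.01,0,-0.002],0.04],
    [[0,0,0],[-0.02,0,-0.004],0.04],
    [[0,0,0],[-0.032,0,-0.0066],0.04],
    [[0,0,0],[-0.04,0,-0.028],0.04],
    [[0,0,0],[-0.045,0,-0.055],0.04],
    [[0,0,0],[-0.05,0,-0.085],0.04],
    [[0,0,0],[-0.05,0,-0.09],0.0],
  ],
)

```text
clock: 6.4
position: [0.5424, -0.0698, 0.1683]
ee_rot: [0.62, 0.779, 0.063, -0.075]
ft_force: [1.3, -0.5, 0.1]
grip_width: 0.343
grasp_force: 0.0
```

```bash
python3 go.py -0.055 0 0.15 0
```

```text
clock 6.4 ledge now 0.01 0.0338 0.1683 F [ 1.3 -0.5  0.1] w 0.34
turn [ 0.006 -0.196 -0.009] shift [-0.0372 -0.0648  0.0109]
```

Request:
jog_arm(
  plan=[
    [[0,-0.05,0],[-0.01,-0.015,0.003],0],
    [[0,-0.1,0],[-0.02,-0.03,0.006],0],
    [[0,-0.15,0],[-0.03,-0.045,0.009],0],
    [[0,-0.196,0],[-0.037,-0.063,0.011],0],
    [[0.006,-0.196,-0.009],[-0.037,-0.063,0.011],0],
    [[0.006,-0.196,-0.009],[-0.037,-0.063,0.011],0],
    [[0.006,-0.196,-0.009],[-0.037,-0.063,0.011],0],
  ],
)

```text
clock: 6.98
position: [0.487, -0.1138, 0.1462]
ee_rot: [0.618, 0.786, -0.0, -0.003]
ft_force: [0.0, 0.5, -0.1]
grip_width: 0.002
grasp_force: 0.0
```

```bash
python3 go.py -0.054 0 0.08 0;  python3 - <<'E'
from workcell import *
from h import *
c=camera("top");t=c["img"][120:300,260:450];d=camera("side");s=d["img"][180:360,170:420]
a=.2356
for n,k in(("top",c),("side",d)):
  for nm,r,z in(("red",RED,.115),("blue",BLUE,.072)):
    for b in blobs(k["img"],*r,amin=25):
      (x,y),_,_=cv2.minAreaRect(b)
      p=ray(k,(x,y),z)[:2]-[.5405,-.105]
      if abs(p).max()<.3: print(n,nm,round(x),round(y),p@[np.cos(a),np.sin(a)],p@[-np.sin(a),np.cos(a)])
cv2.imwrite("pics/crop5.png",np.hstack([cv2.resize(t,(400,379)),cv2.resize(s,(400,379))])[...,::-1])
E
```

```text
clock 6.98 ledge now -0.0541 0.0039 0.1462 F [ 0.   0.5 -0.1] w 0.0
turn [-0.004 -0.004  0.003] shift [-0.0042  0.0004  0.0662]
top red 331 138 0.2858966709055328 0.05297474539673495
top red 322 244 0.010451530680782391 0.14623809814362881
top red 374 154 0.2184052184020359 -0.052061435819198004
top blue 377 258 -0.05557559889630547 0.004301246324546023
side red 386 272 0.25670376862230737 -0.029165509791860816
side red 380 328 0.19728496303243198 -0.14128297479514845
side red 248 236 0.015243093236790902 0.11774875047024656
side blue 219 300 -0.05599670973037 -0.0009657925944569417
```

View pics/crop5.png

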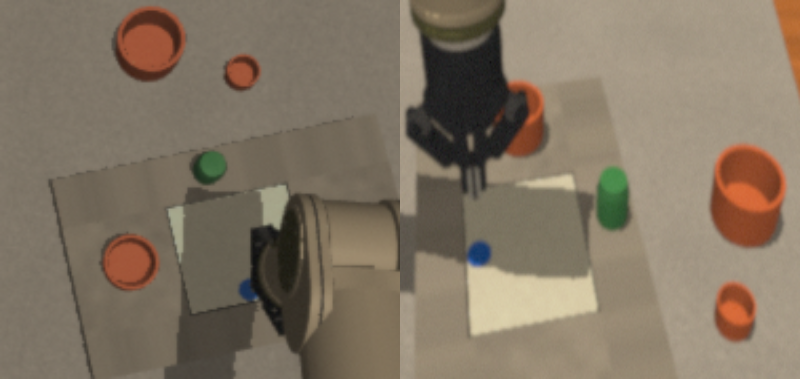

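The ramekin stands at y = +0.146, clear of the lid, and the pad is at (-0.055, 0). I'll descend onto the pad.

Request:
jog_arm(
  plan=[
    [[0,0,0],[-0.004,0,0.02],0],
    [[0,0,0],[-0.004,0,0.04],0],
    [[0,0,0],[-0.004,0,0.055],0],
    [[0,0,0],[-0.004,0,0.064],0],
    [[0,0,0],[-0.004,0,0.068],0],
    [[0,0,0],[-0.004,0,0.071],0],
    [[0,0,0],[-0.004,0,0.071],0],
  ],
)

```text
clock: 7.67
position: [0.4872, -0.1169, 0.0749]
ee_rot: [0.618, 0.786, -0.0, -0.003]
ft_force: [-0.3, 0.2, 0.8]
grip_width: 0.001
grasp_force: 0.0
```

Request:
jog_arm(
  plan=[
    [[0,0,0],[0,0,0.002],0],
    [[0,0,0],[0,0,0.004],0],
    [[0,0,0],[0,0,0.005],0],
    [[0,0,0],[0,0,0.005],0],
  ],
)

```text
clock: 8.0
position: [0.4876, -0.1171, 0.0704]
ee_rot: [0.618, 0.786, -0.0, -0.002]
ft_force: [2.0, -0.9, 2.4]
grip_width: 0.001
grasp_force: 1.3
```

Request:
jog_arm(
  plan=[
    [[0,0,0],[0,0,0.001],0],
    [[0,0,0],[0,0,0.002],0],
    [[0,0,0],[0,0,0.003],0],
    [[0,0,0],[0,0,0.003],0],
  ],
)

```text
clock: 8.33
position: [0.4877, -0.1171, 0.0679]
ee_rot: [0.618, 0.786, -0.0, -0.002]
ft_force: [-1.7, 0.5, 12.3]
grip_width: 0.004
grasp_force: 6.4
```

Request:
jog_arm(
  plan=[
    [[0,0,0],[0,0,0.001],0],
    [[0,0,0],[0,0,0.0015],0],
    [[0,0,0],[0,0,0.0015],0],
  ],
)

```text
clock: 8.58
position: [0.4879, -0.1171, 0.0675]
ee_rot: [0.618, 0.786, -0.001, -0.002]
ft_force: [-6.7, 1.5, 26.4]
grip_width: 0.003
grasp_force: 13.1
```

The force climbs steeply, so this is the hard stop. I'll release straight up.

Request:
jog_arm(
  plan=[
    [[0,0,0],[0,0,-0.004],0],
    [[0,0,0],[0,0,-0.015],0],
    [[0,0,0],[0,0,-0.04],0],
    [[0,0,0],[0,0,-0.075],0],
    [[0,0,0],[0,0,-0.115],0],
    [[0,0,0],[0,0,-0.15],0],
    [[0,0,0],[-0.03,0,-0.17],0],
    [[0,0,0],[-0.07,0,-0.17],0],
  ],
)

```text
clock: 9.25
position: [0.5067, -0.1835, 0.2413]
ee_rot: [0.615, 0.788, 0.0, 0.001]
ft_force: [1.3, -0.3, 0.7]
grip_width: -0.002
grasp_force: 0.0
```

Request:
jog_arm(
  plan=[
    [[0,0,0],[-0.04,0,0],0],
    [[0,0,0],[-0.08,0,0],0],
    [[0,0,0],[-0.12,0,0],0],
    [[0,0,0],[-0.16,0,0],0],
    [[0,0,0],[-0.18,0,0],0],
    [[0,0,0],[-0.18,0,0],0],
    [[0,0,0],[-0.18,0,0],0],
    [[0,0,0],[-0.18,0,0],0],
  ],
)

```text
clock: 9.92
position: [0.547, -0.3591, 0.2343]
ee_rot: [0.617, 0.787, -0.0, -0.003]
ft_force: [-0.7, 0.0, 0.2]
grip_width: -0.001
grasp_force: 0.0
```

Request:
jog_arm(
  plan=[
    [[0,0,0],[0,0,0],0],
    [[0,0,0],[0,0,0],0],
    [[0,0,0],[0,0,0],0],
    [[0,0,0],[0,0,0],0],
    [[0,0,0],[0,0,0],0],
    [[0,0,0],[0,0,0],0],
    [[0,0,0],[0,0,0],0],
    [[0,0,0],[0,0,0],0],
  ],
)

```text
clock: 10.58
position: [0.547, -0.3603, 0.2344]
ee_rot: [0.618, 0.786, -0.001, -0.003]
ft_force: [0.6, -0.1, 1.7]
grip_width: 0.002
grasp_force: 0.0
```

Run:
```python
from workcell import *
from h import *
c=camera("top");t=c["img"][120:300,260:450];d=camera("side");s=d["img"][180:360,170:420]
a=.2356
A=[blobs(k["img"],*BLUE,amin=15) for k in(c,d)]
if A[0] and A[1]:
    P=[k["mtx"]@np.linalg.inv(k["extrinsics"])[:3] for k in(c,d)]
    x=[np.array(cv2.minAreaRect(b[0])[0]) for b in A]
    X=cv2.triangulatePoints(P[0],P[1],x[0],x[1])[:,0];print("pad",(X[:3]/X[3]).round(4))
print(get_obs()["clock"])
cv2.imwrite("pics/crop6.png",np.hstack([cv2.resize(t,(400,379)),cv2.resize(s,(400,379))])[...,::-1])
```

```text
10.6833
```

View pics/crop6.png

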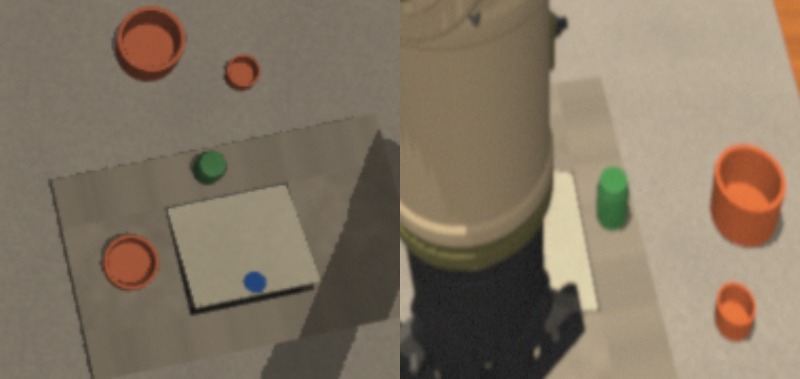

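The lid is ajar, with a dark gap at the free edge near (250,300) in the crop, and the ramekin and salt pot stand as before. I'll wait for it to settle and check the angle.

Request:
jog_arm(
  plan=[
    [[0,0,0],[0,0,0],0],
    [[0,0,0],[0,0,0],0],
    [[0,0,0],[0,0,0],0],
    [[0,0,0],[0,0,0],0],
    [[0,0,0],[0,0,0],0],
    [[0,0,0],[0,0,0],0],
    [[0,0,0],[0,0,0],0],
    [[0,0,0],[0,0,0],0],
  ],
)

```text
clock: 11.35
position: [0.5471, -0.3603, 0.2344]
ee_rot: [0.618, 0.786, -0.001, -0.003]
ft_force: [0.4, 0.2, 0.4]
grip_width: 0.001
grasp_force: 0.0
```

Run:
```python
from workcell import *
from h import *
c=camera("top");a=.2356
x=cv2.minAreaRect(blobs(c["img"],*BLUE,amin=15)[0])[0]
for th in(0,.1,.2,.25,.32,.4):   # pad predicted x in ledge frame versus ray at that height
    z=.07+.125*np.sin(th)+.002; p=ray(c,x,z)[:2]-[.5405,-.105]
    print(th,"seen",(p@[np.cos(a),np.sin(a)]).round(4),"must be",round(.07-.125*np.cos(th),4),"y",(p@[-np.sin(a),np.cos(a)]).round(4))
g=[b for b in blobs(c["img"],*RED,amin=100)]
for b in g:
    p=ray(c,cv2.minAreaRect(b)[0],.115)[:2]-[.5405,-.105];print("red",(p@[np.cos(a),np.sin(a)]).round(3),(p@[-np.sin(a),np.cos(a)]).round(3))
print("green",[np.round(cv2.minAreaRect(b)[0]) for b in blobs(c["img"],*GREEN,amin=25)],get_obs()["clock"])
```

```text
0 seen -0.0465 must be -0.055 y -0.0082
0.1 seen -0.0468 must be -0.0544 y -0.0053
0.2 seen -0.0471 must be -0.0525 y -0.0025
0.25 seen -0.0473 must be -0.0511 y -0.0011
0.32 seen -0.0475 must be -0.0487 y 0.0008
0.4 seen -0.0478 must be -0.0451 y 0.0029
red 0.286 0.053
red 0.01 0.146
red 0.218 -0.052
green [array([359., 198.])] 11.4
```

The lid is open to about 0.32 rad, the ramekin is at (0.010, 0.146), and the salt pot hasn't moved. The arm is clear, so I'm handing in.

```bash
python3 -c "
from workcell import *
print(hand_in())"
```

```text
the job is handed in; nothing more can be done
None
```

The job is handed in: the ramekin was pushed off the lid onto the left quartz (centre about 146 mm from the hatch's centre line), the blue pad was pressed to its stop, the lid stands ajar at about 0.32 rad, the salt pot looks unmoved, the arm went nowhere near the organiser, and the hand-in call returned no verdict.

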